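Refit a vent-valve knob and hold the valve open

ROBOT

A 6-joint arm with a two-finger parallel gripper is mounted at the origin on the work surface. World frame = base frame: x ahead of the robot, y to its left, z up, the work surface at z = 0. Lengths are in m, angles in degrees, forces in N, time in s.
With the tool pointing down it reaches from about 0.375 to 0.9 m from the base axis. Payload 3.1 kg.
Tool frame: the origin (TCP) lies between the finger pads; the fingertips stand 11 mm ahead of it and the grasp point (between the pads) lies 8 mm behind it; x points along the fingers, y is the direction in which the jaws open and shut, and the axes are right-handed (so a half turn about x gives the same grasp; the last joint's range is limited). The gripper opens to 87 mm and grips with 3 to 60 N. Pads are 19 mm wide; open, the fingers measure 117 mm over their backs; the gripper's body (75 mm by 190 mm) begins 51 mm behind the grasp point.
Start: joints at [-75.487, 30.224, 82.088, -0, 67.689, -10.227], TCP at [0.262, -0.568, 0.234] pointing down, gripper open.
Joint ranges: [-176.69, 176.69], [-43.24, 126.21], [12.49, 139.97], [-82, 262], [0, 151.66], [-163.58, 163.58]. Speed limits (degrees/s): [159.86, 159.86, 180, 180, 180, 180].

INTERFACE

Orientations are given as a 3x3 rotation matrix whose columns are the frame's x, y, z axes.
In Python, from rig import bot gives the robot as it stands.
- The arm moves only by the shell command python3 -m inch 'ROWS' [OPENING]. ROWS is a JSON object of lists of equal length, an entry for each row: "dp": the shift along the tool's x, y, z in mm, a list of three; "yaw": the turn about the tool's x in degrees. In form: {"dp": [[tx, ty, tz], ...], "yaw": [yaw, ...]}. A call has 1 to 20 rows; each row shifts and turns the commanded pose from where the row before left it, along the tool's axes as they then stand; what a row does not reach is not made up. A row lasts 1/12 s, in which the tool goes at most 41.7 mm and 7.16 degrees, less where a joint would pass 70% of its speed; a pose out of reach is approached as far as the arm can. A call is refused whole if a number of a shift passes 41.7 or a number of a turn 7.16, either way. A call with a gripper value outside its range is refused whole. OPENING is the finger opening in mm, from 0 to 87, set as the call begins (- or left out, the last holds). The fingers move at their own pace and stop on an object; the grip force is fixed at half the most. Time passes only in rows, so rows that do not move let the fingers close. It gives the time, the measured TCP pose, the force and the opening at its end, in the units of the state.
- bot.read_state(): the state, without advancing time (a new reading comes with each control period).
- bot.capture(name): name is "scene" or "top" or "wrist"; returns a dict with "color" (384x512x3 uint8, red, green, blue), "intrinsics" (3x3 intrinsics, pixels), "k1" (the pictures are not rectified: a ray, as slopes to the right and down, at radius r is drawn at 1 + k1 r^2 times it, then the intrinsics apply), "pose" (4x4, takes a point from camera to world coordinates). Camera axes: x right, y down, z forward; pixel columns grow to the right and rows downward; lengths in m; the calibration is good to about 2 mm. A picture is of the moment at which its call begins. There is no depth.
- bot.hand_in(): hands the job in, once; it reports no verdict.
The state is a dict: "time_s": time; "joint_positions": joint angles; "qvel": joint speeds; "tau": joint torques, N m; "position": TCP position; "tcp_rot": TCP orientation; "force": force on the tool from outside, world axes, zero at the start; "moment": the same for the moment, N m; "opening": opening from 0.0 (shut) to 1.0 (fully open).
Only numpy, scipy, OpenCV 4.12 (cv2) and the standard library are available. Lean on these libraries where they do the work, as an engineer would, in place of code of your own. Each camera call takes 0.05 s, during which the arm holds its last target.

TASK

One of the two blue vent valves on the pump bench has lost its knob: pick up the loose black knob, turn it so that the flat in its bore matches the flat of that valve's bare D-shaft, and push it fully home on the shaft. Then press the knob down against the valve's spring as far as it goes, and finish while still holding it pressed down. Leave the tools and parts lying around where they are.

Things in the scene. Friction and masses are not known exactly. Their poses are not given: they have to be found in the camera images.
- knob_center (a point): the loose black plastic knob, a cylinder 42 mm across and 38 mm high, about 90 g, standing bore down on the bench. Point on its axis, 19 mm above its underside; z up. A white pointer rib (18 long, 5 wide, standing 5 mm above the top) runs from the middle to the edge of its top face along +x. It can be gripped round its side from above at any yaw
- knob_mouth (a point): centre of the mouth of the knob's blind D-shaped bore, in its underside, 19 mm below knob_center; same axes. The bore is 20 mm deep and 18 mm across; its flat, 5 mm from the axis, is on the +x side, under the rib
- shaft_end (a point): centre of the upper end of the bare upright steel D-shaft; z up. 16 mm across; its flat, 4 mm from the axis, faces +x. It stands 30 mm out of its valve, the last 4 mm tapered, and cannot turn. The knob goes on from above if its +x matches this +x to about 8 degrees; fully home, knob_center lies 1 mm below this point, which moves down with the shaft
- valve: the vent valve without a knob, fixed: blue round body 50 mm across up to 60 mm high, brass gland 30 mm across up to 68 mm, foot flange 72 mm across; origin at the middle of its foot; the D-shaft's end is 98 mm above it when free; a short brass outlet spout sticks out level from its body on the side that the shaft's flat faces (+x of both), its tip 46 mm from the axis and 34 mm above the bench (the tip is 30 mm across)
- stem (a joint): how far the D-shaft is pushed down into its valve, in m: 0 when free (up), 0.008 when fully down, at a hard stop. A spring pushes it back up: it starts to move at about 4 N and is fully down at about 10 N, so a knob merely put on does not move it
- valve_done: the other vent valve, fixed on the bench, of the same shape, with the same sort of knob already fitted (top of its pointer 121 mm above the bench); origin at the middle of its foot. The two valves may change places
- screwdriver: a loose screwdriver lying on the bench, about 0.2 m long; to be left alone
- wrench: a loose steel wrench lying on the bench, about 0.2 m long; to be left alone
- hexkey: a loose L-shaped hex key lying flat, 110 by 34 mm, 8 mm thick; origin at the middle of the underside of its long leg, which lies along y; to be left alone
- collar: a loose dark steel collar, 44 mm across, 20 mm high; to be left alone
- tape: a loose grey roll of tape lying flat, 80 mm across, 20 mm high; to be left alone
- grease: a loose metal can, 68 mm across, 85 mm high, standing; to be left alone

How it is judged:
By the outcome, as a careful person would: the job done as asked, in the order asked, and still so for the second after the job is handed in, while the arm keeps its last pose, push and grip.
It also fails if it takes over 38 s, if anything falls off the work surface, if the arm or the gripper's body presses on something with over 40 N, if the wrist force passes 120 N, or if a joint passes its speed limit or range.

## Working session

There is one attempt and no reset: what is moved stays moved. The work goes in short steps, Python scripts to look and compute and a shell command to move; the robot and the scene stay as the last step left them, time stands still between calls to the robot, and variables do not carry over. Pictures are saved under pics/ and viewed, and the job is handed in when it is done.

```bash
ls; mkdir -p pics
python3 - <<'E'
from rig import bot
import cv2,pickle
s=bot.read_state();print({k:s[k] for k in('time_s','position','tcp_rot','force','opening')})
d={}
for n in('scene','top','wrist'):
    c=bot.capture(n);d[n]=c;cv2.imwrite(f'pics/{n}0.png',c['color'][:,:,::-1]);print(n,c['pose'],c['intrinsics'],c['k1'])
pickle.dump(d,open('caps0.pkl','wb'))
E
```

```text
pics
{'time_s': 0.0, 'position': array([ 0.26139962, -0.56691722,  0.23256892]), 'tcp_rot': array([[-5.38827479e-04,  4.18467463e-01, -9.08231629e-01],
       [ 2.10794001e-03, -9.08229268e-01, -4.18467625e-01],
       [-9.99997633e-01, -2.13997965e-03, -3.92725422e-04]]), 'force': array([ 0.31445533, -0.44486417, -0.65530265]), 'opening': 0.9973944043018784}
scene [[-0.88721373  0.35080279 -0.29964846  0.81575269]
 [ 0.46134441  0.66948748 -0.58219228  0.4961893 ]
 [-0.00362378 -0.65477013 -0.75581939  0.80134131]
 [ 0.          0.          0.          1.        ]] [[404.74609661   0.         256.89791394]
 [  0.         404.74609661 187.30390946]
 [  0.           0.           1.        ]] 0.004489797657809348
top [[-0.01983272 -0.99244367  0.12108765  0.39321068]
 [-0.99968603  0.02153944  0.01280216 -0.07355245]
 [-0.01531358 -0.12079573 -0.99255926  1.17613225]
 [ 0.          0.          0.          1.        ]] [[447.00956401   0.         264.30629806]
 [  0.         447.00956401 191.68372766]
 [  0.           0.           1.        ]] -0.00979198267552542
wrist [[ 0.41873602 -0.86807674 -0.2666513   0.33507664]
 [-0.90810672 -0.40077015 -0.12134857 -0.53357396]
 [-0.00152602  0.29296086 -0.95612322  0.38431361]
 [ 0.          0.          0.          1.        ]] [[328.75558169   0.         257.2367246 ]
 [  0.         328.75558169 198.43618908]
 [  0.           0.           1.        ]] 0.03137906618031155
```

View pics/scene0.png

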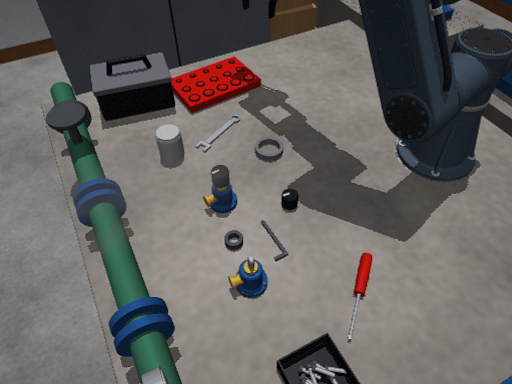

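View pics/top0.png

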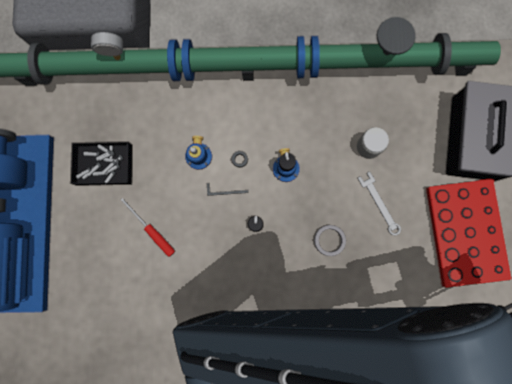

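View pics/wrist0.png

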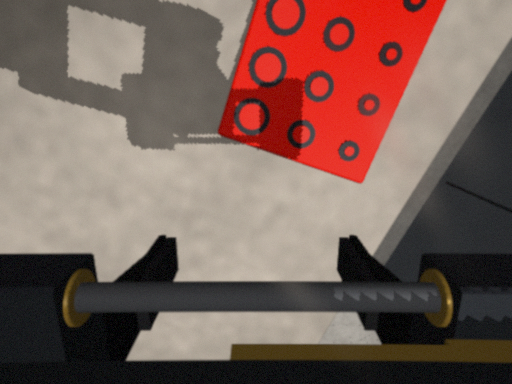

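The scene view has the bare valve at about (250,275), spout to the left, the fitted valve at (220,190) and the loose knob at (290,199). In the top view they are at (198,155), (286,165) and (255,223). Next I'll zoom in and measure.

```bash
cat > h.py <<'E'
import numpy as np,cv2,pickle
def ray(c,u,v):
    K=c['intrinsics'];d=np.array([(u-K[0,2])/K[0,0],(v-K[1,2])/K[1,1]]);s=d.copy()
    for _ in range(10): s=d/(1+c['k1']*(s@s))
    P=c['pose'];return P[:3,3],P[:3,:3]@np.array([s[0],s[1],1])
def onz(c,u,v,z):
    o,d=ray(c,u,v);return o+d*(z-o[2])/d[2]
def proj(c,p):
    P=c['pose'];q=P[:3,:3].T@(np.array(p)-P[:3,3]);s=q[:2]/q[2];s=s*(1+c['k1']*(s@s));K=c['intrinsics']
    return K[0,0]*s[0]+K[0,2],K[1,1]*s[1]+K[1,2]
def tri(c1,p1,c2,p2):
    o1,d1=ray(c1,*p1);o2,d2=ray(c2,*p2)
    A=np.stack([d1,-d2],1);t=np.linalg.lstsq(A,o2-o1,rcond=None)[0]
    a=o1+t[0]*d1;b=o2+t[1]*d2;return (a+b)/2,np.linalg.norm(a-b)
def crop(c,u0,v0,u1,v1,f,name):
    im=cv2.resize(c['color'][v0:v1,u0:u1,::-1],None,fx=f,fy=f,interpolation=cv2.INTER_CUBIC);cv2.imwrite(name,im)
E
python3 - <<'E'
from h import *
d=pickle.load(open('caps0.pkl','rb'))
crop(d['top'],175,125,305,240,6,'pics/t1.png')
crop(d['scene'],195,150,305,305,3.8,'pics/s1.png')
E
```

```text
(no output)
```

View pics/t1.png

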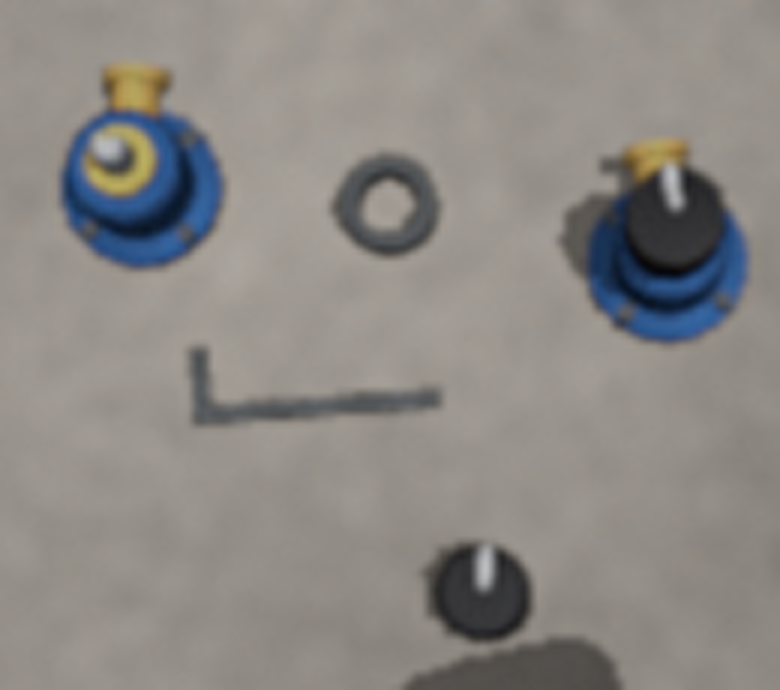

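View pics/s1.png

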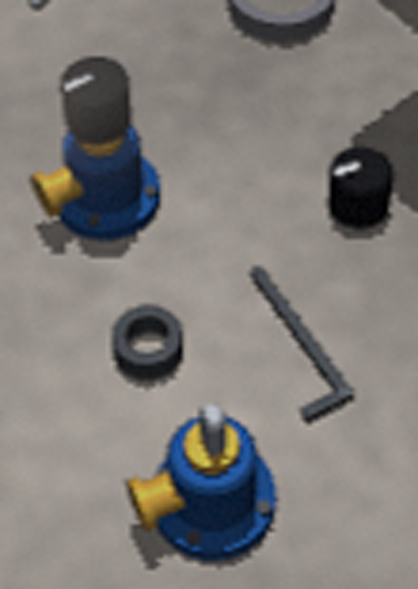

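The top crop shows the shaft tip near (193,150), the gland at about (195,152), the bare spout at (198,139), and the knob near (255,223) with its rib pointing up in the image. I'll measure these.

```bash
cat > m.py <<'E'
from h import *
d=pickle.load(open('caps0.pkl','rb'))
def blobs(c,mask,box,mina=15):
    u0,v0,u1,v1=box;m=np.zeros(mask.shape,np.uint8);m[v0:v1,u0:u1]=mask[v0:v1,u0:u1]
    n,l,st,ce=cv2.connectedComponentsWithStats(m);return [(st[i],ce[i],l==i) for i in range(1,n) if st[i,4]>=mina]
t=d['top'];s=d['scene']
for nm,c,kb,fb,sb in(('top',t,(240,208,270,240),(175,125,230,175),(185,130,212,147)),('scene',s,(275,182,305,215),(225,250,275,305),(225,270,242,292))):
    hsv=cv2.cvtColor(c['color'],cv2.COLOR_RGB2HSV);H,S,V=cv2.split(hsv)
    for st,ce,l in blobs(c,((V<75)).astype(np.uint8),kb): print(nm,'knob dark',st,ce,onz(c,*ce,.02))
    for st,ce,l in blobs(c,((V>150)&(S<60)).astype(np.uint8),(kb[0]+6,kb[1]+4,kb[2]-6,kb[3]-10),4): print(nm,'rib',st,ce,onz(c,*ce,.043))
    for st,ce,l in blobs(c,((H>100)&(H<125)&(S>120)).astype(np.uint8),fb): print(nm,'blue',st,ce,onz(c,*ce,.02))
    for st,ce,l in blobs(c,((H>15)&(H<35)&(S>110)).astype(np.uint8),fb,5): print(nm,'brass',st,ce,onz(c,*ce,.034),onz(c,*ce,.068))
E
python3 m.py
python3 - <<'E'
from m import *
# flange ellipse by hand from crops: circle edges; shaft tip
print('shaft tri',tri(t,(175+110/6,125+150/6),s,(195+211/3.8,150+412/3.8)))
for z in(0,.008): print('flange',onz(t,175+143/6,125+190/6,z), onz(s,195+218/3.8,150+515/3.8,z))
E
```

```text
top knob dark [247 216  16  16 176] [254.43181818 224.11363636] [ 0.45040757 -0.0314537   0.02      ]
top rib [254 212  10   7  34] [259.61764706 213.94117647] [ 0.47478828 -0.04590482  0.043     ]
top rib [255 216   2   7  12] [255.5 219. ] [ 0.46216258 -0.03522341  0.043     ]
top blue [186 144  25  25 343] [199.22157434 157.58309038] [0.62854207 0.11116221 0.02      ]
top brass [193 136  10   8  55] [197.09090909 139.32727273] [0.67444677 0.11442506 0.034     ] [0.66607469 0.10882918 0.068     ]
top brass [190 147  10  10  37] [195.54054054 152.78378378] [0.63865045 0.11852808 0.034     ] [0.63134398 0.11281005 0.068     ]
scene knob dark [281 182  24  30 504] [292.91666667 196.34920635] [ 0.43990963 -0.03720162  0.02      ]
scene rib [283 193   6   3   9] [285.77777778 194.        ] [ 0.46259438 -0.03599635  0.043     ]
scene blue [237 260  30  37 643] [252.24727838 281.6562986 ] [0.63710005 0.1250665  0.02      ]
scene brass [244 262  14  13 107] [250.12149533 268.40186916] [0.63015698 0.10185036 0.034     ] [0.63838051 0.11932306 0.068     ]
scene brass [229 275  14  14 126] [2
[... 836 characters left out ...]
ene rib [283 193   6   3   9] [285.77777778 194.        ] [ 0.46259438 -0.03599635  0.043     ]
scene blue [237 260  30  37 643] [252.24727838 281.6562986 ] [0.63710005 0.1250665  0.02      ]
scene brass [244 262  14  13 107] [250.12149533 268.40186916] [0.63015698 0.10185036 0.034     ] [0.63838051 0.11932306 0.068     ]
scene brass [229 275  14  14 126] [235.18253968 280.74603175] [0.67096568 0.11333146 0.034     ] [0.67738102 0.13029544 0.068     ]
shaft tri (array([0.63334722, 0.11350235, 0.09437824]), np.float64(0.0012554821350688056))
flange [0.63513836 0.11539702 0.        ] [0.63648425 0.12389591 0.        ]
flange [0.63349278 0.1141118  0.008     ] [0.63827394 0.12761261 0.008     ]
```

```bash
python3 -m inch '{"dp": [[5,-28.9,-28.2],[5,-28.9,-28.2],[5,-28.9,-28.2],[5,-28.9,-28.2],[5,-28.9,-28.2],[5,-28.9,-28.2],[5,-28.9,-28.2],[5,-28.9,-28.2],[5,-28.9,-28.2],[5,-28.9,-28.2],[5,-28.9,-28.2],[5,-28.9,-28.2],[5,-28.9,-28.2],[5,-28.9,-28.2],[0,0,0],[0,0,0],[0,0,0],[0,0,0],[0,0,0]], "yaw": [0,0,0,0,0,0,0,0,0,0,0,0,0,0,6.2,6.2,6.2,6.1,0]}' 87
python3 - <<'E'
from rig import bot
from h import *
c=bot.capture('wrist');pickle.dump(c,open('w1.pkl','wb'));cv2.imwrite('pics/w1.png',c['color'][:,:,::-1])
print(bot.read_state()['tcp_rot'],proj(c,(.4515,-.0345,.038)))
E
```

```text
time_s: 1.73
position: [0.4508, -0.0346, 0.1635]
tcp_rot: [[-0.0, -0.0, -1.0], [0.0, -1.0, 0.0], [-1.0, -0.0, 0.0]]
force: [0.6, -0.4, 0.5]
opening: 0.997
[[-2.37326148e-04  3.26343275e-03 -9.99994647e-01]
 [ 4.72119414e-05 -9.99994674e-01 -3.26344404e-03]
 [-9.99999971e-01 -4.79861893e-05  2.37170811e-04]] (np.float64(256.8689158142718), np.float64(193.36710338365162))
```

View pics/w1.png

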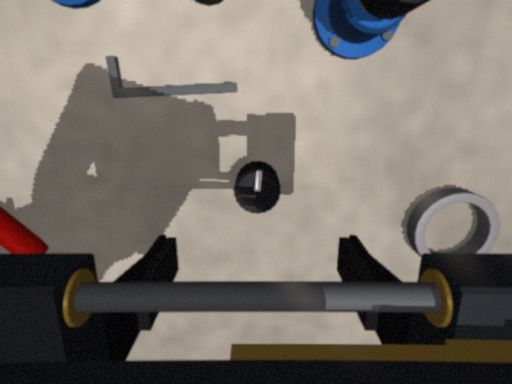

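The wrist view has the knob at about (257,187) with its rib at (259,180), nearly along the image column. I'll measure its axis and rib direction more finely.

Run:
```python
from h import *
c=pickle.load(open('w1.pkl','rb'))
crop(c,225,150,290,220,8,'pics/w1c.png')
hsv=cv2.cvtColor(c['color'],cv2.COLOR_RGB2HSV);V=hsv[:,:,2]
m=np.zeros(V.shape,np.uint8);m[155:218,228:288]=(V[155:218,228:288]<50)
m=cv2.morphologyEx(m,cv2.MORPH_CLOSE,np.ones((9,9)));m=cv2.morphologyEx(m,cv2.MORPH_OPEN,np.ones((7,7)))
cn=max(cv2.findContours(m,0,1)[0],key=cv2.contourArea);print(cv2.boundingRect(cn),cv2.minEnclosingCircle(cn))
r=((V>130)).astype(np.uint8);m2=np.zeros_like(r);m2[165:195,245:275]=r[165:195,245:275]
ys,xs=np.nonzero(m2);print(len(xs),cv2.boundingRect(m2),xs.mean(),ys.mean(),onz(c,xs.mean(),ys.mean(),.043))
pts=np.array([onz(c,x,y,.043)[:2] for x,y in zip(xs,ys)]);print(cv2.fitLine(pts.astype(np.float32),2,0,.01,.01).ravel(),np.ptp(pts,axis=0),pts.max(0),pts.min(0))
```

```text
(236, 162, 44, 50) ((257.0, 186.5), 25.224096298217773)
91 (255, 171, 6, 19) 257.38461538461536 180.0989010989011 [ 0.46470478 -0.03495077  0.043     ]
[ 0.99548423 -0.09492733  0.46468267 -0.03494881] [0.01574732 0.00426926] [ 0.4725988  -0.03290476] [ 0.45685149 -0.03717403]
```

View pics/w1c.png

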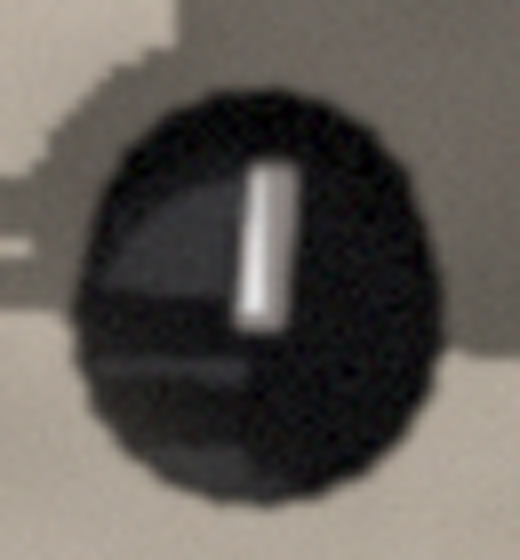

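Run:
```python
from h import *
from scipy.optimize import least_squares
c=pickle.load(open('w1.pkl','rb'))
a=np.linspace(0,2*np.pi,90)
def bb(x,y):
    p=np.array([proj(c,(x+.021*np.cos(t),y+.021*np.sin(t),z)) for t in a for z in(0,.038)])
    return np.r_[p.min(0),p.max(0)]
obs=np.array([236,162,280,212])-.5
r=least_squares(lambda q:bb(*q)-obs,[.452,-.034],diff_step=1e-4);print(r.x,r.fun)
V=c['color'].astype(float).mean(2)
P=[]
for v in range(172,189):
    w=np.clip(V[v,250:268]-45,0,None);u=(w*np.arange(250,268)).sum()/w.sum();e=np.nonzero(V[v,250:268]>75)[0]+250
    P.append(onz(c,u,v,.043)[:2]); print(v,round(u,2),e.min(),e.max(),end='; ')
P=np.array(P);k=np.polyfit(P[:,0],P[:,1],1);print('\nyaw',np.degrees(np.arctan(k[0])),'y at center x',np.polyval(k,r.x[0]))
```

```text
[ 0.45363888 -0.03505303] [-1.99778347 -2.07743736  1.99763572  2.11461918]
172 258.18 256 261; 173 257.95 255 261; 174 257.62 255 261; 175 257.53 255 261; 176 257.41 255 261; 177 257.45 255 261; 178 257.39 255 261; 179 257.2 255 261; 180 257.16 255 261; 181 257.07 255 261; 182 256.98 255 260; 183 256.92 255 260; 184 256.84 254 260; 185 256.76 254 260; 186 256.88 254 260; 187 256.88 254 260; 188 256.82 254 260; 
yaw -4.286769969072433 y at center x -0.0339908805065784
```

```bash
python3 -m inch '{"dp": [[25,0,-1.4],[25,0,-1.4],[20,0,0],[0,0,0]], "yaw": [0,0,0,0]}' 87
python3 - <<'E'
from rig import bot
from h import *
c=bot.capture('wrist');pickle.dump(c,open('w2.pkl','wb'));cv2.imwrite('pics/w2.png',c['color'][:,:,::-1])
print(bot.read_state()['tcp_rot'],proj(c,(.4536,-.0345,.038)))
E
```

```text
time_s: 2.12
position: [0.4515, -0.0345, 0.0908]
tcp_rot: [[-0.007, 0.003, -1.0], [0.002, -1.0, -0.003], [-1.0, -0.002, 0.007]]
force: [-0.7, 0.3, 0.4]
opening: 0.998
[[-0.0045099   0.00225945 -0.99998728]
 [ 0.00152176 -0.99999627 -0.00226634]
 [-0.99998867 -0.00153196  0.00450644]] (np.float64(257.0518889418501), np.float64(221.27968205438657))
```

View pics/w2.png

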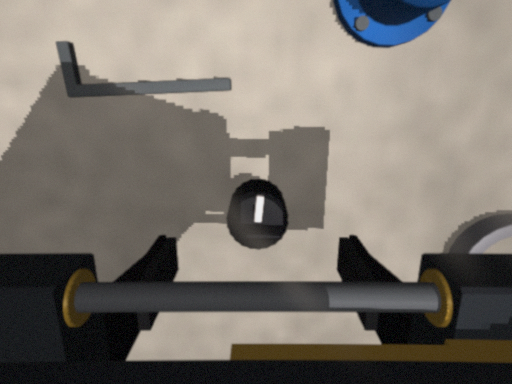

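The knob is now at (258,214), between the fingers, with its rib at (260,208). I'll re-measure it.

Run:
```python
from h import *
from scipy.optimize import least_squares
c=pickle.load(open('w2.pkl','rb'))
crop(c,215,170,300,255,7,'pics/w2c.png')
V=c['color'].astype(float).mean(2)
m=np.zeros(V.shape,np.uint8);m[175:252,222:295]=V[175:252,222:295]<60
m=cv2.morphologyEx(m,cv2.MORPH_CLOSE,np.ones((13,13)));m=cv2.morphologyEx(m,cv2.MORPH_OPEN,np.ones((9,9)))
cn=max(cv2.findContours(m,0,1)[0],key=cv2.contourArea);b=cv2.boundingRect(cn);print(b)
a=np.linspace(0,2*np.pi,90)
def bb(x,y):
    p=np.array([proj(c,(x+.021*np.cos(t),y+.021*np.sin(t),z)) for t in a for z in(0,.038)])
    return np.r_[p.min(0),p.max(0)]
obs=np.array([b[0],b[1],b[0]+b[2],b[1]+b[3]])-.5
r=least_squares(lambda q:bb(*q)-obs,[.452,-.034],diff_step=1e-4);print(r.x,r.fun)
P=[]
for v in range(196,222):
    seg=V[v,246:276];w=(seg>100)*1.
    if w.sum()<3: print(v,'-');continue
    u=(w*np.arange(246,276)).sum()/w.sum();e=np.nonzero(w)[0]+246
    P.append(onz(c,u,v,.043)[:2]); print(v,round(u,2),e.min(),e.max(),end='; ')
P=np.array(P);k=np.polyfit(P[:,0],P[:,1],1);print('\nyaw',np.degrees(np.arctan(k[0])),'y at center x',np.polyval(k,r.x[0]),P[[0,-1]])
```

```text
(228, 179, 60, 67)
[ 0.45470897 -0.03478956] [-1.67137478 -2.97745145  1.66863431  2.99276105]
196 259.5 256 263; 197 260.0 256 264; 198 260.0 256 264; 199 260.0 256 264; 200 260.0 256 264; 201 259.5 255 264; 202 259.5 255 264; 203 259.0 255 263; 204 259.0 255 263; 205 259.0 255 263; 206 259.0 255 263; 207 259.0 255 263; 208 259.0 255 263; 209 259.0 255 263; 210 259.0 255 263; 211 258.5 254 263; 212 258.5 254 263; 213 258.0 254 262; 214 258.0 254 262; 215 258.0 254 262; 216 258.0 254 262; 217 258.0 254 262; 218 258.0 254 262; 219 258.0 254 262; 220 258.0 254 262; 221 257.5 254 261; 
yaw -4.88311628049031 y at center x -0.03478652145913001 [[ 0.47269951 -0.03601008]
 [ 0.45575438 -0.03479812]]
```

View pics/w2c.png

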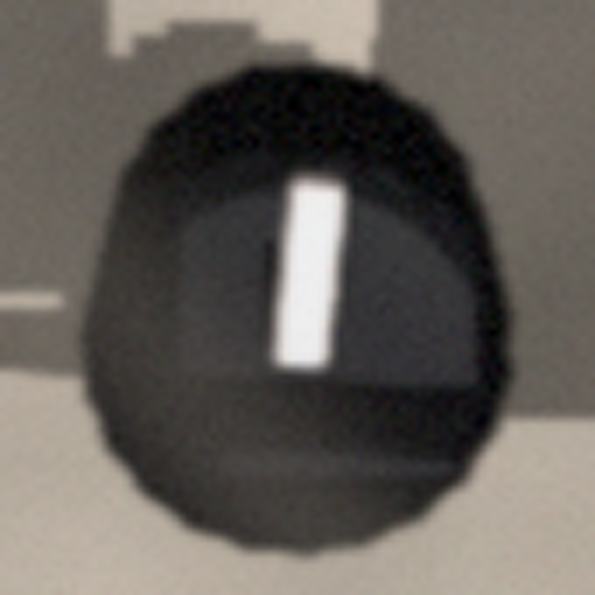

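```bash
python3 -m inch '{"dp": [[25,0,-1],[25,0,-1],[15,0,0],[9,0,0],[0,0,0],[0,0,0]], "yaw": [0,0,0,0,0,0]}' 87; python3 -m inch '{"dp": [[0,0,0],[0,0,0],[0,0,0],[0,0,0],[0,0,0],[0,0,0],[0,0,0],[0,0,0],[0,0,0],[0,0,0]], "yaw": [0,0,0,0,0,0,0,0,0,0]}' 30
```

```text
time_s: 2.67
position: [0.4561, -0.0351, 0.0202]
tcp_rot: [[0.001, 0.001, -1.0], [-0.0, -1.0, -0.001], [-1.0, 0.0, -0.001]]
force: [-0.3, -0.8, 1.1]
opening: 0.998
time_s: 3.5
position: [0.4556, -0.0349, 0.0196]
tcp_rot: [[-0.0, 0.001, -1.0], [0.0, -1.0, -0.001], [-1.0, -0.0, 0.0]]
force: [-0.8, 0.2, 0.6]
opening: 0.471
```

```bash
python3 -m inch '{"dp": [[-20,0,0],[-30,0,0],[-30,0,0],[-30,0,0],[-30,0,0],[-15,-10,-6],[0,-28,-18],[0,-30,-20],[0,-30,-20],[0,-30,-20],[0,-20,-15],[0,0,0],[0,0,0]], "yaw": [0,0,0,0,0,0,0,0,0,0,0,0,0]}'
python3 - <<'E'
from rig import bot
from h import *
D={}
for n in('wrist','scene','top'):
    c=bot.capture(n);D[n]=c;cv2.imwrite('pics/%s3.png'%n,c['color'][:,:,::-1])
pickle.dump(D,open('c3.pkl','wb'))
print(bot.read_state()['position'],proj(D['wrist'],(.634,.114,.098)))
E
```

```text
time_s: 4.58
position: [0.5543, 0.1142, 0.1739]
tcp_rot: [[-0.001, 0.003, -1.0], [-0.0, -1.0, -0.003], [-1.0, 0.0, 0.001]]
force: [-0.2, 0.4, -0.6]
opening: 0.477
[0.55312184 0.11234588 0.17403738] (np.float64(257.5600525818529), np.float64(99.30512435575439))
```

View pics/wrist3.png

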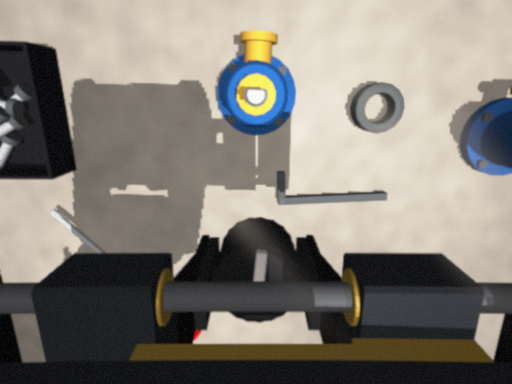

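View pics/scene3.png

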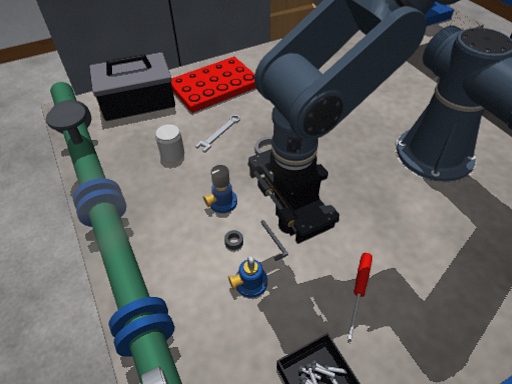

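The wrist view shows the held knob at (258,270) with its rib at (261,266), the valve's flange centred near (257,93), the shaft end near (257,95) and the spout at (259,42). I'll crop both.

Run:
```python
from h import *
D=pickle.load(open('c3.pkl','rb'));c=D['wrist']
crop(c,205,20,310,145,5.5,'pics/w3v.png')
crop(c,215,210,305,330,5,'pics/w3k.png')
hsv=cv2.cvtColor(c['color'],cv2.COLOR_RGB2HSV);H,S,V=cv2.split(hsv)
def box(m,u0,v0,u1,v1):
    o=np.zeros(m.shape,np.uint8);o[v0:v1,u0:u1]=m[v0:v1,u0:u1];return o
br=((H>14)&(H<35)&(S>100)).astype(np.uint8)
g=box(br,225,65,290,120);print('gland bbox',cv2.boundingRect(g))
sp=box(br,230,20,290,62);b=cv2.boundingRect(sp);print('spout bbox',b)
for v in range(30,62,2):
    e=np.nonzero(sp[v])[0]
    if len(e):print(v,e.min(),e.max(),(e.min()+e.max())/2,end='; ')
bl=((H>100)&(H<125)&(S>120)).astype(np.uint8);f=box(bl,205,45,310,145);print('\nblue bbox',cv2.boundingRect(f))
```

```text
gland bbox (236, 74, 39, 41)
spout bbox (240, 31, 37, 31)
32 242 271 256.5; 34 241 276 258.5; 36 240 276 258.0; 38 240 276 258.0; 40 240 276 258.0; 42 242 276 259.0; 44 245 272 258.5; 46 245 271 258.0; 48 245 271 258.0; 50 245 271 258.0; 52 245 270 257.5; 54 245 270 257.5; 56 245 270 257.5; 58 245 270 257.5; 60 245 270 257.5; 
blue bbox (217, 56, 78, 78)
```

View pics/w3v.png

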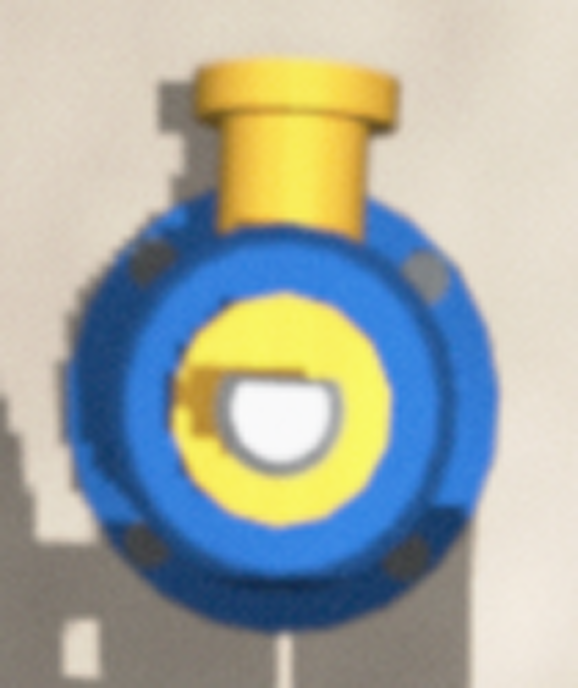

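View pics/w3k.png

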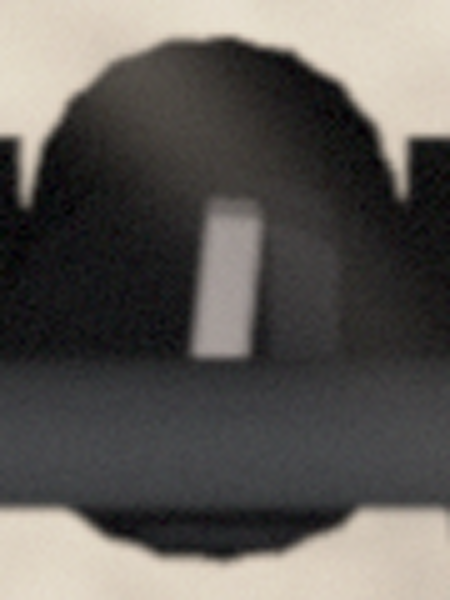

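Run:
```python
from h import *
D=pickle.load(open('c3.pkl','rb'));c=D['wrist']
hsv=cv2.cvtColor(c['color'],cv2.COLOR_RGB2HSV);H,S,V=cv2.split(hsv)
def box(m,u0,v0,u1,v1):
    o=np.zeros(m.shape,np.uint8);o[v0:v1,u0:u1]=m[v0:v1,u0:u1];return o
sh=box(((S<45)&(V>90)).astype(np.uint8),240,84,272,110)
n,l,st,ce=cv2.connectedComponentsWithStats(sh);i=1+np.argmax(st[1:,4]);print('shaft',st[i],ce[i])
w=box(((S<45)&(V>225)).astype(np.uint8),240,84,272,110);print('white',cv2.boundingRect(w))
ys,xs=np.nonzero(w);
for v in range(86,110):
    e=np.nonzero(l[v]==i)[0]; e2=np.nonzero(w[v])[0]
    if len(e): print(v,e.min(),e.max(),e2.min() if len(e2) else '',e2.max() if len(e2) else '')
# top edge per column subpixel of flat
G=c['color'].astype(float)[:,:,2]  # blue channel: brass low, steel high
for u in range(247,267):
    col=G[82:96,u];print(u,np.round(col).astype(int))
for nm,u,v,z in(('gland',255.0,94,.068),('flange',255.5,94.5,.008),('spouttip',258,38,.040),('spoutroot',257.3,59,.045)): print(nm,onz(c,u,v,z))
```

```text
shaft [245  89  22  17 320] [255.325     96.240625]
white (248, 90, 17, 13)
89 246 262  
90 245 265 249 258
91 245 266 248 263
92 245 266 248 263
93 245 266 248 263
94 245 266 248 264
95 245 266 248 263
96 245 266 248 263
97 245 266 248 263
98 245 265 249 263
99 246 265 249 262
100 246 264 250 261
101 247 264 251 260
102 248 263 252 259
103 249 262  
104 250 261  
105 252 259  
247 [100  98  98  91  82  91 118 144 169 188 206 217 221 220]
248 [101  95  95  91  79  86 126 169 216 234 241 244 246 246]
249 [ 98  94  97  92  82  89 127 193 235 246 248 249 249 249]
250 [101  97  96  94  82  84 127 194 239 248 249 249 249 250]
251 [ 99  99  99  99  85  81 124 191 236 247 249 249 249 250]
252 [101 103  96  94  81  81 119 188 236 248 250 249 249 249]
253 [101 102 101  96  83  79 119 183 234 247 250 249 249 249]
254 [ 99  99  96  92  87  80 116 184 233 248 249 250 249 249]
255 [100  96  99  90  82  75 112 172 231 247 249 250 250 249]
256 [ 99  98  98  94  83  74 111 170 228 248 250 250 250 249]
257 [100  96 100  95  81  75 107 170 228 247 249 249 249 250]
258 [ 99  99  99  91  81  76 105 167 226 247 249 249 249 249]
259 [ 95 100  98  93  80  75 103 159 224 246 250 250 250 249]
260 [ 99 100  98 100  88  85 108 156 221 246 249 249 249 250]
261 [100 101 102  99  98  98 116 154 220 245 249 250 250 249]
262 [ 97  94  98  97  96  99 116 158 215 242 248 248 249 249]
263 [ 96  98  99  98  97  99 110 145 201 232 242 245 245 245]
264 [ 97  99  96  98  94 102 114 141 172 201 218 223 226 225]
265 [ 97  98  98  97  96 100 118 140 161 173 181 182 181 181]
266 [ 98  96  98  98  95 100 113 136 151 163 164 164 164 167]
gland [0.63755444 0.11588252 0.068     ]
flange [0.63759967 0.11579525 0.008     ]
spouttip [0.67935827 0.11376125 0.04      ]
spoutroot [0.66376939 0.11425587 0.045     ]
```

Run:
```python
from h import *
c=pickle.load(open('c3.pkl','rb'))['wrist'];f=c['color'].astype(float).mean(2)
z=.1974;P=[];L=[];R=[]
for v in range(252,280):
    seg=f[v,248:275];t=(seg.max()+np.median(seg))/2
    e=np.nonzero(seg>t)[0]
    def x(i,j): return i+(t-seg[i])/(seg[j]-seg[i])*(j-i)
    l=x(e[0]-1,e[0])+248;r=x(e[-1],e[-1]+1)+248
    L.append(onz(c,l,v,z)[:2]);R.append(onz(c,r,v,z)[:2])
for A in(L,R):
    A=np.array(A);k=np.polyfit(A[:,0],A[:,1],1);print('yaw',np.degrees(np.arctan(k[0])),'width y',A[:,1].mean(),'xmax',A[:,0].max(),np.polyval(k,.5545))
def tipline(v):return onz(c,258,v,.034)
# shaft center at z .098: left/right extents and bottom
print('shaft c (16 wide outer, z~.094):',onz(c,255.5,97,.094),'edges',onz(c,244.8,95,.094),onz(c,266.2,95,.094),onz(c,255.5,105.5,.094))
print('white flat edge z.098 (taper)',onz(c,255.5,89.2,.096))
from rig import bot
s=bot.read_state();print(s['position'],s['tcp_rot'])
```

```text
yaw -5.37251480662389 width y 0.11506721875983228 xmax 0.5720439735504272 0.11610798442343093
yaw -4.375266152822966 width y 0.11046462645955188 xmax 0.5720600121968402 0.11131261997172423
shaft c (16 wide outer, z~.094): [0.63544122 0.11538288 0.094     ] edges [0.63668514 0.12255079 0.094     ] [0.63673818 0.10821957 0.094     ] [0.62997928 0.11537224 0.094     ]
white flat edge z.098 (taper) [0.64033545 0.11538289 0.096     ]
[0.55312184 0.11234588 0.17403738] [[-2.42428107e-03 -3.73870738e-05 -9.99997061e-01]
 [-3.36497075e-04 -9.99999943e-01  3.82029474e-05]
 [-9.99997005e-01  3.36588701e-04  2.42426835e-03]]
```

Run:
```python
from h import *
c=pickle.load(open('c3.pkl','rb'))['wrist'];f=c['color'].astype(float).mean(2)
for u in(255,258,261): print(u,f[212:224,u].round().astype(int),f[315:328,u].round().astype(int))
a=np.linspace(0,2*np.pi,180)
for x in(.551,.5525,.554):
  for zs in((.1543,.1923),):
    p=np.array([proj(c,(x+.021*np.cos(t),.1137+.021*np.sin(t),z)) for t in a for z in zs]);print(x,p.min(0),p.max(0))
    print([proj(c,(x+dx,.1137,.1973)) for dx in(0,.018,.021)])
c=pickle.load(open('w2.pkl','rb'));f=c['color'].astype(float).mean(2)
for u in(255,258,261): print(u,f[172:186,u].round().astype(int),f[240:254,u].round().astype(int))
for x in(.4527,.454,.4555):
    p=np.array([proj(c,(x+.021*np.cos(t),-.0348+.021*np.sin(t),z)) for t in a for z in (0,.038)]);print(x,p.min(0),p.max(0))
    print([proj(c,(x+dx,-.0348,.043)) for dx in(0,.018,.021)])
```

```text
255 [218 219 217 217 210 175 100  50  51  50  57  55] [ 33  32  39  34  31  57 117 169 201 211 209 210 212]
258 [220 219 219 217 201 128  60  47  42  43  45  49] [ 31  35  40  37  30  28  74 149 193 207 210 212 210]
261 [220 220 220 217 198 118  46  37  39  38  40  38] [ 31  39  39  37  28  33  87 160 197 211 210 211 211]
0.551 [212.21260412 217.06291406] [303.30404573 327.0661137 ]
[(np.float64(257.7810053934287), np.float64(294.7422822946104)), (np.float64(257.95054824525073), np.float64(258.3153352155521)), (np.float64(257.9800431101195), np.float64(251.99471737484984))]
0.5525 [212.09954373 214.51541372] [303.44347218 324.40188417]
[(np.float64(257.7946719770095), np.float64(291.79999929497075)), (np.float64(257.9652491474475), np.float64(255.164386612959)), (np.float64(257.9949312806527), np.float64(248.80610507521098))]
0.554 [211.98564106 211.95569766] [303.5838924  321.72423503]
[(np.float64(257.8084193413513), np.float64(288.84137766136365)), (np.float64(257.9800431101195), np.float64(251.99471737484984)), (np.float64(258.00991482761054), np.float64(245.5983232008566))]
255 
[... 431 characters left out ...]
(257.48809987744664), np.float64(225.3830936134446)), (np.float64(257.5772319213128), np.float64(199.00709989277783)), (np.float64(257.59254764409286), np.float64(194.47897999151743))]
0.454 [225.87052386 176.43806115] [289.15322042 249.4486533 ]
[(np.float64(257.4943843221932), np.float64(223.52205728216592)), (np.float64(257.58385198605157), np.float64(197.04971840787383)), (np.float64(257.5992270676779), np.float64(192.50457423395892))]
0.4555 [225.81319417 174.49928873] [289.22489535 247.44790117]
[(np.float64(257.50166434829), np.float64(221.36645005420394)), (np.float64(257.5915223396393), np.float64(194.78207538376796)), (np.float64(257.60696647155146), np.float64(190.2171298225554))]
```

```bash
python3 -m inch '{"dp": [[8,-0.6,-15],[8,-0.6,-15],[8,-0.6,-15],[0,0,0],[0,0,0],[0,0,0]], "yaw": [-1.1,-1.1,0,0,0,0]}'
python3 - <<'E'
from rig import bot
from h import *
D={}
for n in('wrist','scene','top'):
    c=bot.capture(n);D[n]=c;cv2.imwrite('pics/%s4.png'%n,c['color'][:,:,::-1])
pickle.dump(D,open('c4.pkl','wb'))
s=bot.read_state();print(s['position'],s['tcp_rot'])
crop(D['wrist'],190,60,330,210,4,'pics/w4v.png')
E
```

```text
time_s: 5.23
position: [0.5981, 0.1151, 0.1505]
tcp_rot: [[-0.002, 0.038, -0.999], [-0.0, -0.999, -0.038], [-1.0, -0.0, 0.002]]
force: [0.5, 0.2, -0.1]
opening: 0.469
[0.59859927 0.11560742 0.15106635] [[-3.39169830e-04  3.87322290e-02 -9.99249568e-01]
 [-3.55375052e-06 -9.99249626e-01 -3.87322300e-02]
 [-9.99999942e-01 -9.58572019e-06  3.39052970e-04]]
```

View pics/wrist4.png

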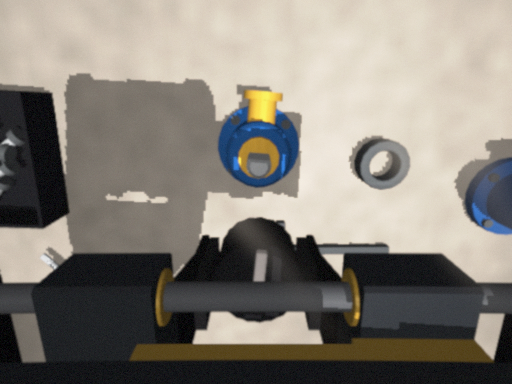

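View pics/w4v.png

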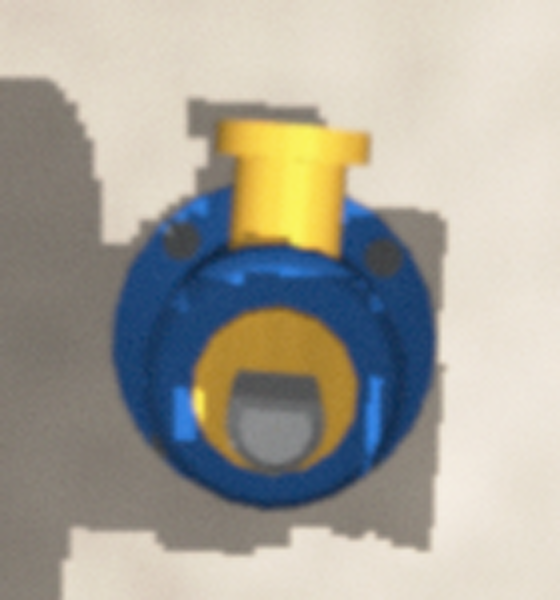

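Run:
```python
from h import *
a=pickle.load(open('c3.pkl','rb'))['wrist'];c=pickle.load(open('c4.pkl','rb'))['wrist']
k=c['pose']@np.linalg.inv(a['pose'])@np.array([.5515,.1137,.1543,1]);print('knob bottom now',k[:3])
F=onz(c,190+276/4,60+409/4,.098);B=onz(c,190+277/4,60+466/4,.098);Bo=onz(c,190+276.5/4,60+472/4,.094)
L=onz(c,190+228.5/4,60+420/4,.094);R=onz(c,190+323.5/4,60+420/4,.094)
print(F,B,Bo,L,R,'LR mid',(L+R)/2)
print('gland',onz(c,190+275/4,60+391/4,.068),'flange',onz(c,190+273.5/4,60+345/4,.008), 'spout',onz(c,190+294/4,60+142/4,.045))
R2=np.array([[.0387,-.99925],[-.99925,-.0387]])
for S in([.6375,.1155],[.636,.1155]):
    dl=np.array(S)-k[:2];print('delta',dl*1e3,'tool yz',R2.T@dl*1e3)
```

```text
knob bottom now [0.59523423 0.11445069 0.13088053]
[0.64016282 0.11529171 0.098     ] [0.63100615 0.11476797 0.098     ] [0.62905699 0.11474771 0.094     ] [0.63731941 0.12278369 0.094     ] [0.63790058 0.10755558 0.094     ] LR mid [0.63760999 0.11516963 0.094     ]
gland [0.63765378 0.11521709 0.068     ] flange [0.63726429 0.11527161 0.008     ] spout [0.6802525  0.11326791 0.045     ]
delta [42.26577307  1.04930544] tool yz [  0.58716696 -42.27468186]
delta [40.76577307  1.04930544] tool yz [  0.52911696 -40.77580686]
```

```bash
python3 -m inch '{"dp": [[0,0.3,-14],[0,0.3,-14],[5,0.3,-13.8],[5,0,0],[5,0,0],[5,0,0],[0,0,0],[0,0,0]], "yaw": [0,0,0,0,0,0,0,0]}'
python3 - <<'E'
from rig import bot
from h import *
D={}
for n in('wrist','scene','top'):
    c=bot.capture(n);D[n]=c
pickle.dump(D,open('c5.pkl','wb'))
s=bot.read_state();print(s['position'],s['force'])
crop(D['scene'],205,190,305,310,5,'pics/s5.png');crop(D['wrist'],170,120,340,340,2.7,'pics/w5.png')
E
```

```text
time_s: 6.05
position: [0.6398, 0.1167, 0.1299]
tcp_rot: [[-0.002, 0.039, -0.999], [-0.0, -0.999, -0.039], [-1.0, -0.0, 0.002]]
force: [0.1, -0.7, -1.2]
opening: 0.474
[0.64107338 0.11663117 0.13081431] [ 0.0866799   0.36908676 -0.01731953]
```

View pics/s5.png

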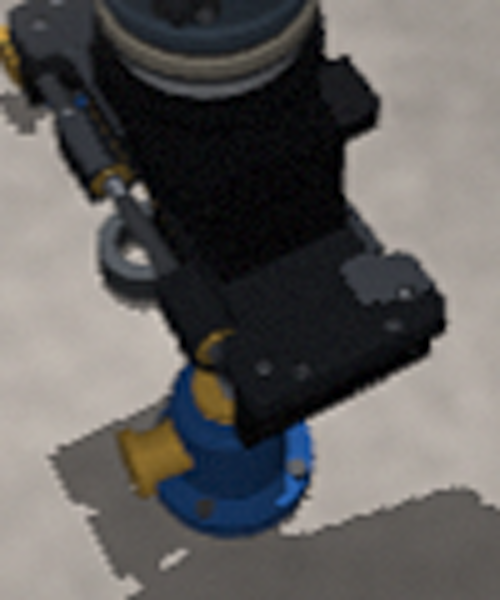

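View pics/w5.png

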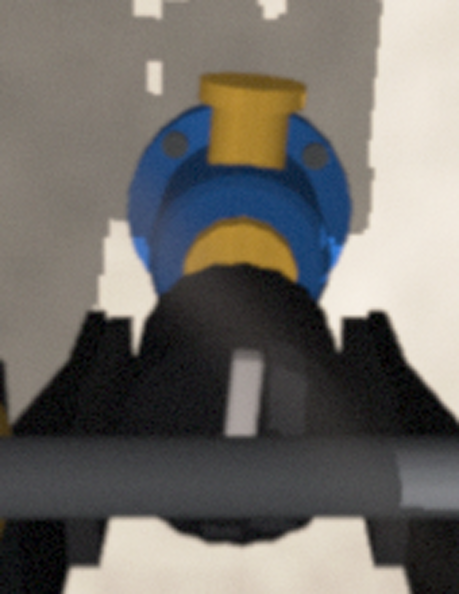

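```bash
python3 -m inch '{"dp": [[4,0,0],[4,0,0],[3,0,0],[2,0,0],[2,0,0],[2,0,0],[0,0,0],[0,0,0]], "yaw": [0,0,0,0,0,0,0,0]}'
```

```text
time_s: 6.87
position: [0.6411, 0.1166, 0.1133]
tcp_rot: [[-0.001, 0.039, -0.999], [-0.0, -0.999, -0.039], [-1.0, 0.0, 0.001]]
force: [-0.8, 0.3, -1.5]
opening: 0.475
```

```bash
python3 -m inch '{"dp": [[1.5,0,0],[1.5,0,0],[1.5,0,0],[1.5,0,0],[0,0,0],[0,0,0]], "yaw": [0,0,0,0,0,0]}'; python3 -c "
from rig import bot
s=bot.read_state();print(s['position'],s['force'],s['moment'])"
```

```text
time_s: 7.37
position: [0.641, 0.1165, 0.1073]
tcp_rot: [[-0.001, 0.039, -0.999], [-0.0, -0.999, -0.039], [-1.0, 0.0, 0.001]]
force: [-0.5, -0.1, -1.8]
opening: 0.474
[0.6410082  0.11653359 0.10726267] [-0.52787115 -0.11668274 -1.80139156] [-0.0549215   0.114866    0.01237894]
```

```bash
python3 -m inch '{"dp": [[2,0,0],[2,0,0],[2,0,0],[1,0,0],[1,0,0],[0,0,0],[0,0,0]], "yaw": [0,0,0,0,0,0,0]}'; python3 -m inch '{"dp": [[1,0,0],[1,0,0],[0,0,0],[0,0,0]], "yaw": [0,0,0,0]}';python3 -m inch '{"dp": [[1,0,0],[1,0,0],[0,0,0],[0,0,0]], "yaw": [0,0,0,0]}'
```

```text
time_s: 7.95
position: [0.641, 0.1165, 0.0992]
tcp_rot: [[-0.001, 0.039, -0.999], [-0.0, -0.999, -0.039], [-1.0, 0.0, 0.001]]
force: [-2.7, -0.1, -1.7]
opening: 0.473
time_s: 8.28
position: [0.6411, 0.1166, 0.0976]
tcp_rot: [[-0.0, 0.039, -0.999], [-0.0, -0.999, -0.039], [-1.0, 0.0, 0.0]]
force: [-3.2, -1.3, 1.4]
opening: 0.478
time_s: 8.62
position: [0.6411, 0.1166, 0.0958]
tcp_rot: [[-0.0, 0.039, -0.999], [-0.0, -0.999, -0.039], [-1.0, 0.0, 0.0]]
force: [-4.4, -2.3, 3.6]
opening: 0.475
```

```bash
python3 -m inch '{"dp": [[1,0.2,0.3],[1,0.2,0.3],[1,0,0],[1,0,0],[0,0,0],[0,0,0]], "yaw": [0,0,0,0,0,0]}'; python3 -m inch '{"dp": [[1,0,0],[1,0,0],[0,0,0],[0,0,0]], "yaw": [0,0,0,0]}';python3 -m inch '{"dp": [[1,0,0],[0,0,0],[0,0,0]], "yaw": [0,0,0]}';python3 -m inch '{"dp": [[0.5,0,0],[0,0,0],[0,0,0]], "yaw": [0,0,0]}'
```

```text
time_s: 9.12
position: [0.6411, 0.1165, 0.0922]
tcp_rot: [[0.001, 0.039, -0.999], [0.001, -0.999, -0.039], [-1.0, -0.0, -0.001]]
force: [-3.4, 0.4, 6.6]
opening: 0.476
time_s: 9.45
position: [0.6411, 0.1165, 0.0904]
tcp_rot: [[0.001, 0.039, -0.999], [0.0, -0.999, -0.039], [-1.0, -0.0, -0.001]]
force: [-3.9, -0.3, 7.5]
opening: 0.47
time_s: 9.7
position: [0.6411, 0.1165, 0.0896]
tcp_rot: [[0.001, 0.039, -0.999], [0.0, -0.999, -0.039], [-1.0, -0.0, -0.001]]
force: [-4.9, 0.1, 9.1]
opening: 0.476
time_s: 9.95
position: [0.6411, 0.1165, 0.0895]
tcp_rot: [[0.001, 0.039, -0.999], [0.0, -0.999, -0.039], [-1.0, -0.0, -0.001]]
force: [-4.9, -1.1, 10.2]
opening: 0.477
```

```bash
python3 -m inch '{"dp": [[0.5,0,0],[0,0,0],[0,0,0]], "yaw": [0,0,0]}';python3 -m inch '{"dp": [[0.7,0,0],[0,0,0],[0,0,0]], "yaw": [0,0,0]}'; python3 -m inch '{"dp": [[0.7,0,0],[0,0,0],[0,0,0]], "yaw": [0,0,0]}'
```

```text
time_s: 10.2
position: [0.6411, 0.1165, 0.0894]
tcp_rot: [[0.001, 0.039, -0.999], [0.0, -0.999, -0.039], [-1.0, -0.0, -0.001]]
force: [-5.9, -1.1, 11.4]
opening: 0.475
time_s: 10.45
position: [0.6412, 0.1165, 0.0894]
tcp_rot: [[0.002, 0.039, -0.999], [0.0, -0.999, -0.039], [-1.0, -0.0, -0.002]]
force: [-5.9, -0.2, 15.3]
opening: 0.479
time_s: 10.7
position: [0.6412, 0.1165, 0.0893]
tcp_rot: [[0.002, 0.039, -0.999], [0.0, -0.999, -0.039], [-1.0, -0.0, -0.002]]
force: [-6.3, 0.3, 18.0]
opening: 0.474
```

Run:
```python
from rig import bot
from h import *
D={n:bot.capture(n) for n in('wrist','scene')}
crop(D['wrist'],170,100,340,340,2.4,'pics/w6.png');cv2.imwrite('pics/s6.png',D['scene']['color'][:,:,::-1])
s=bot.read_state();print(s['position'],s['force'],s['opening'])
```

```text
[0.64120905 0.11648904 0.08932414] [-7.60856575 -0.99586117 18.00190837] 0.47743822592596147
```

View pics/w6.png

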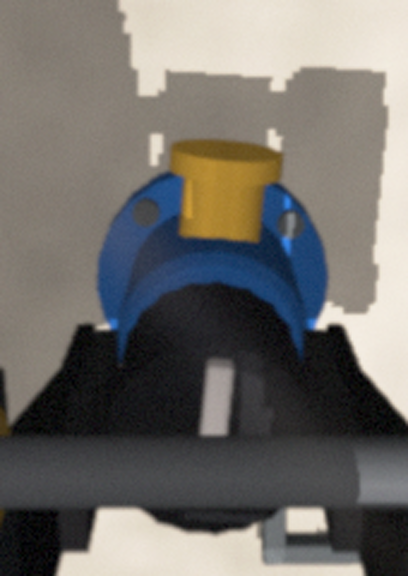

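View pics/s6.png

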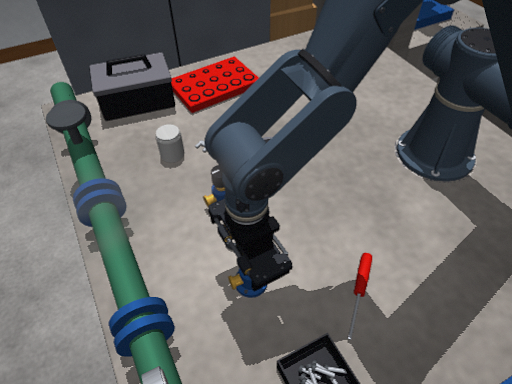

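The knob now covers the gland, with its rib at about (260,265) in line with the spout at (263,187). Its front edge (about row 218) and rib tip (about row 250) sit where they did before pressing, so it hasn't slipped in the grip.

```bash
python3 -c "
from rig import bot
print(bot.hand_in())"
```

```text
the job is handed in; nothing more can be done
None
```

The loose knob is fitted on the bare valve. I handed the job in at about 11 s with the knob still gripped and pressed down against the valve's stop.

- **Alignment:** the knob's rib read about -4.9° in the grip and the shaft's flat about -2.6°. I turned the knob about 2.2° to match, well within the 8° allowed.
- **Fully home:** the knob slid on with almost no vertical force. The spring began to push back with the knob's underside about 78 mm above the bench, which is where it should sit when fully home.
- **Pressed down:** the shaft went down about 8 mm. After that the force climbed from about 10 N to 18 N with only about 0.2 mm of further movement, so it is at the hard stop. The last wrist picture showed no slip in the grip, and the rib in line with the spout.

**Less certain points:**
- A sideways force of 6–8 N remained at the end, probably because the knob sits slightly off-centre in the grip.
- My estimates of the knob's and shaft's x positions differed by 2–4 mm between measurements, so I used values in between.
- In the scene camera the gripper hid the fitted knob, so only the wrist camera confirmed it.
- The moves kept clear of the loose tools and parts, but I did not re-measure where they are.

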